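# Centre-punch the copper blank

## Task

Stand the yellow spring punch upright on the white cross of the copper blank (not the dark steel one) and press its yellow sleeve straight down until the spring snaps and the sleeve stays down. Do not set the punch off anywhere else, do not knock the blue vase about, and leave the punch standing on the cross.

Things in the scene. Friction and masses are not known exactly. Their poses are not given: they have to be found in the camera images.
- punch (a point): Loose upright round punch, 110 mm high, 300 g. From below: steel foot 52 mm across, 10 high; neck 34 across to 26; collar 34 across at 42-46; yellow sleeve 26 across from 46 to its flat top. Sleeve and collar slide down 12 mm into the foot, which hangs from them when lifted. Point: on the foot's axis, 55 mm above its underside, fixed to the foot; z up. Grip the sleeve about 75 mm up.
- punch_fired (a joint): How far the punch's sleeve is pressed down into its foot, m: 0 = up (at the start), 0.012 = fully down. The hidden spring yields from 4 N, resists most, about 11 N, at 3 mm, gives way at 9 mm and then pulls the sleeve down to 12 mm, where it stays. Press it while gripping the sleeve, or on the flat top.
- copper_mark (a point): Centre of the white cross (36 mm) and ring (26 mm) on the copper blank's top face, 24 mm above the bench; z up, x along its long side. Blank 120 x 88 x 6 mm, cross 10 mm off its centre along the long side, fixed on a 150 x 110 x 18 mm pale board that cannot move. A like dark grey steel blank with the same cross lies on another board beside it; which lies where varies.
- vase_mid (a point): Blue vase with brass bands, a bystander, 92 mm across, 128 mm high, standing loose on the far part of the bench; the point is on its axis, 64 mm above its underside; z up. Other bystanders: a dark wooden hand stamp with black rubber foot, 88 mm high, and a pale wooden block with a black ink pad, 53 mm high.
Mind the look-alikes: they are no part of the job. Leave any red or turquoise look-alike of the part that bears punch alone.

How it is judged:
By the outcome, as a careful person would: the job done as asked, in the order asked, and still so for the second after the job is handed in, with the robot touching nothing.
It also fails if it takes over 38 s, if anything falls off the work surface, if the arm or the gripper's body presses on something with over 40 N, if the wrist force passes 120 N, or if a joint passes its speed limit or range.

## Robot

A 6-joint arm with a two-finger parallel gripper is mounted at the origin on the work surface. World frame = base frame: x ahead of the robot, y to its left, z up, the work surface at z = 0. Lengths are in m, angles in degrees, forces in N, time in s.
With the tool pointing down it reaches from about 0.4 to 0.825 m from the base axis. Payload 7 kg.
Tool frame: the origin (TCP) lies midway between the tips of the shut fingers; the grasp point (between the pads) lies 19 mm behind it; z points along the fingers, y is the line along which they close (so a half turn about z gives the same grasp; the last joint's range is limited). The gripper opens to 88 mm and grips with 3 to 60 N. Pads are 19 mm wide; open, the fingers measure 130 mm over their backs; the gripper's body (78 mm by 193 mm) begins 47 mm behind the grasp point.
Start: joints at [-47.321, 20.546, 0.682, 0, -70.136, -16.507], TCP at [0.298, -0.606, 0.227] pointing down, gripper open.
Joint ranges: [-176.03, 176.03], [-82.01, 121.73], [-58.28, 71.71], [-173.87, 95.51], [-174.79, -0.11], [-173.66, 173.66]. Speed limits (degrees/s): [136.94, 136.94, 172.46, 180, 180, 180].

## Interface

Orientations are given as a 3x3 rotation matrix whose columns are the frame's x, y, z axes.
In Python, from rig import robot gives the robot as it stands. Calls block until the motion is done:
- robot.goto(position, orientation): joint-space move of the TCP to a pose.
- robot.servo_line(position, ori=None, speed=0.15): straight line of the TCP; ori=None keeps the orientation; speed is the mean speed in m/s.
- robot.movej(angles): joint-space move.
- robot.move_gripper(opening): opening from 0.0 (shut) to 1.0 (fully open); the grip force is fixed at half the most; returns when the fingers have stopped.
- robot.dwell(seconds).
- robot.ik(position, orientation): joint angles nearest the present ones, or None.
- robot.grab_frame(name): name is "scene" or "side" or "wrist"; returns (picture, depth): 384x512x3 uint8, red, green, blue; 384x512 float32, m along the optical axis (not along the pixel's ray), 0 where there is no reading.
- robot.camera_info(name): a dict with "vfov" (degrees; the focal length in pixels is half the picture's height over the tangent of half this angle, whatever the lens; pixels are square), "cx", "cy" (the principal point, pixels), "k1" (the pictures are not rectified: a ray, as slopes to the right and down, at radius r is drawn at 1 + k1 r^2 times it, then the intrinsics apply), "view" (4x4, takes a point from world to camera coordinates); the wrist camera has in their place "T_tool_cam" (4x4, takes a point from camera to tool coordinates, whose origin is the TCP and whose axes are the flange's). Camera axes: x right, y down, z forward; pixel columns grow to the right and rows downward; lengths in m; the calibration is good to about 2 mm. A picture is of the moment at which its call begins: read the wrist's pose just before it. camera_info takes no time and is no camera call.
A pose or a line that the arm cannot do raises robot.Unreachable and nothing moves.
- robot.job_done(): hands the job in; it is judged then, once.
Readings, each from a call of its own:
- robot.read_t(): time.
- robot.read_qpos(): joint angles.
- robot.read_qvel(): joint speeds.
- robot.read_effort(): joint torques, N m.
- robot.read_position(): TCP position.
- robot.read_tcp_rot(): TCP orientation.
- robot.read_force(): force on the tool from outside, world axes, zero at the start.
- robot.read_ft_torque(): the same for the moment, N m.
- robot.read_grip_width(): opening from 0.0 (shut) to 1.0 (fully open).
- robot.read_finger_force(): force on a finger pad.
Only numpy, scipy, OpenCV 4.12 (cv2) and the standard library are available. Lean on these libraries where they do the work, as an engineer would, in place of code of your own. Each camera call takes 0.05 s, during which the arm holds its last target. There are 200 camera calls.

## Working session

There is one attempt and no reset: what is moved stays moved. The work goes in short steps, each a Python script; the robot and the scene stay as the last script left them, time stands still between calls to the robot, and variables do not carry over. Pictures are saved under pics/ and viewed, at most 10 in all, crops included, and the job is handed in when it is done.

```bash
mkdir -p pics; cat > h.py <<'E'
import numpy as np, cv2
from rig import robot
def shot(cam,name):
    T=None
    if cam=="wrist":
        T=np.eye(4);T[:3,:3]=robot.read_tcp_rot();T[:3,3]=robot.read_position()
    im,d=robot.grab_frame(cam); c=robot.camera_info(cam)
    M=T@np.array(c["T_tool_cam"]) if cam=="wrist" else np.linalg.inv(np.array(c["view"]))
    cv2.imwrite(f"pics/{name}.png",im[:,:,::-1]); np.savez(f"pics/{name}.npz",im=im,d=d,M=M,c=np.array([c["vfov"],c["cx"],c["cy"],c["k1"]]))
def ray(name,u,v):
    z=np.load(f"pics/{name}.npz"); vf,cx,cy,k1=z["c"]; f=192/np.tan(np.radians(vf)/2)
    p=np.array([(u-cx)/f,(v-cy)/f]); q=p.copy()
    for _ in range(30): q=p/(1+k1*(q@q))
    return z["M"],np.array([q[0],q[1],1.]),z["d"]
def at(name,u,v):
    M,r,d=ray(name,u,v); dd=d[int(round(v)),int(round(u))]; return M[:3,:3]@(r*dd)+M[:3,3]
def onz(name,u,v,z):
    M,r,d=ray(name,u,v); w=M[:3,:3]@r; return M[:3,3]+w*(z-M[2,3])/w[2]
E
python3 - <<'E'
from h import *
for c in("scene","side","wrist"): shot(c,c+"0")
a=cv2.imread("pics/scene0.png");cv2.imwrite("pics/s0.png",cv2.resize(a,(800,600),interpolation=cv2.INTER_CUBIC))
print(robot.read_tcp_rot(),robot.read_t())
E
```

```text
[[-8.97502885e-01 -4.41008073e-01 -6.71808396e-04]
 [-4.41008560e-01  8.97502299e-01  1.03599179e-03]
 [ 1.46068836e-04  1.22607888e-03 -9.99999238e-01]] 0.15
```

View pics/s0.png

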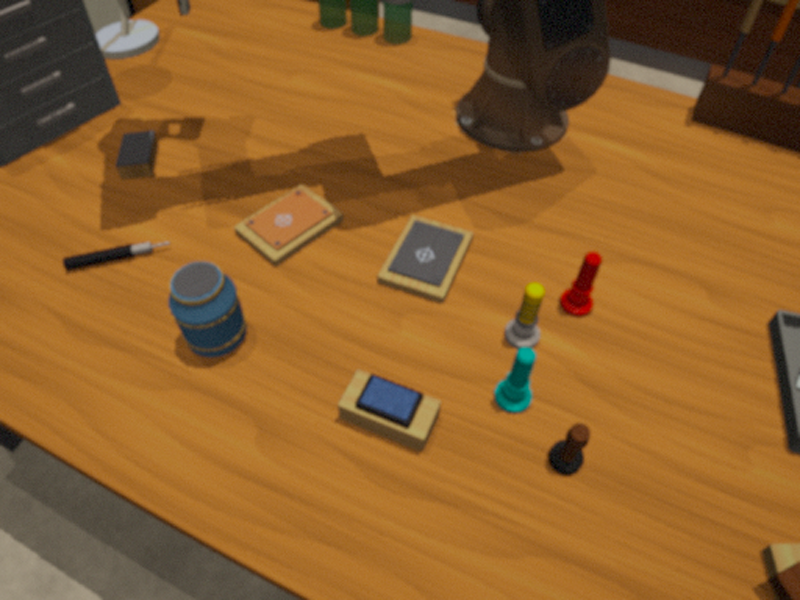

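View pics/side0.png

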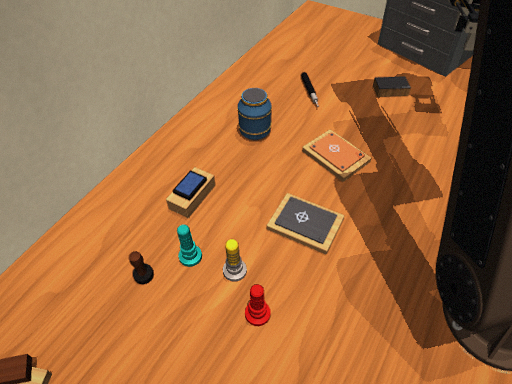

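Candidates in the scene picture (800x600): yellow punch (534,290), red look-alike (590,258), turquoise look-alike (525,355) and dark hand stamp (577,435). I choose the yellow one. For blanks, copper is at (285,220) and steel at (425,255); I choose copper. In the side view, the yellow top is at (232,243) and the copper cross at (335,148).

```bash
python3 - <<'E'
from h import *
k=.64
for n,u,v,z in [("scene0",535*k,289*k,.11),("side0",232,243,.11),("scene0",522*k,334*k,.008),("side0",235,270,.008),("scene0",284*k,220*k,.024),("side0",335,148,.024),("scene0",425*k,255*k,.024),("scene0",591*k,258*k,.11),("scene0",526*k,354*k,.11),("scene0",208*k,275*k,.12),("scene0",577*k,433*k,.088)]:
    print(n,u,v,onz(n,u,v,z).round(4),at(n,u,v).round(4))
a=cv2.imread("pics/side0.png");b=cv2.imread("pics/scene0.png")
c=lambda i,u,v:cv2.resize(i[v-40:v+40,u-50:u+50],(400,320),interpolation=cv2.INTER_CUBIC)
cv2.imwrite("pics/crop.png",np.hstack([c(a,234,258),c(b,337,200)]))
cv2.imwrite("pics/crop2.png",np.hstack([c(a,335,150),c(b,183,142)]))
E
```

```text
scene0 342.40000000000003 184.96 [0.5249 0.1888 0.11  ] [0.5266 0.1889 0.112 ]
side0 232 243 [0.5206 0.1901 0.11  ] [0.5203 0.1904 0.1107]
scene0 334.08 213.76 [0.5264 0.1896 0.008 ] [0.5382 0.1906 0.0238]
side0 235 270 [0.5189 0.1928 0.008 ] [0.5135 0.1993 0.0233]
scene0 181.76 140.8 [ 0.4903 -0.2406  0.024 ] [ 0.4905 -0.2404  0.0243]
side0 335 148 [ 0.4849 -0.2399  0.024 ] [ 0.4856 -0.2422  0.0217]
scene0 272.0 163.20000000000002 [0.4595 0.0034 0.024 ] [0.4594 0.0033 0.0239]
scene0 378.24 165.12 [0.4355 0.2437 0.11  ] [0.4355 0.2437 0.11  ]
scene0 336.64 226.56 [0.6291 0.2097 0.11  ] [0.629  0.2097 0.1099]
scene0 133.12 176.0 [ 0.7017 -0.2098  0.12  ] [ 0.7068 -0.2034  0.1286]
scene0 369.28000000000003 277.12 [0.6925 0.2973 0.088 ] [0.6906 0.2976 0.0846]
```

View pics/crop.png

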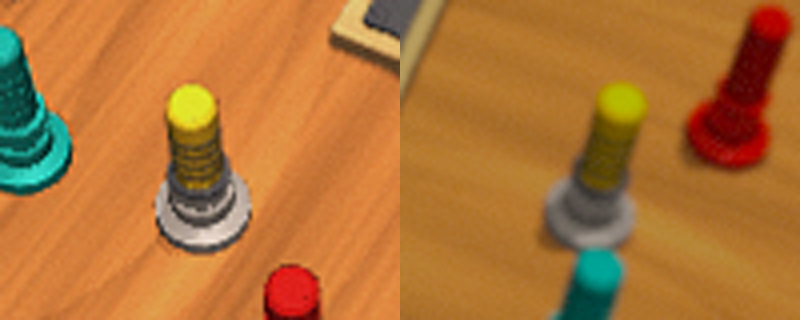

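The crops confirm the choice: yellow sleeve on a steel foot, with red and turquoise look-alikes about 10 cm away on either side. I'll close the fingers along roughly 80°, clear of both. First, closer wrist looks over the copper blank and then the punch.

```bash
cat >> h.py <<'E'
def down(a):
    c,s=np.cos(np.radians(a)),np.sin(np.radians(a)); return np.array([[-s,c,0],[c,s,0],[0,0,-1.]])
E
python3 - <<'E'
from h import *
print(np.array(robot.camera_info("wrist")["T_tool_cam"]).round(3))
robot.goto([.488,-.24,.30],down(100)); shot("wrist","w1")
robot.goto([.522,.190,.30],down(80)); shot("wrist","w2")
print(robot.read_t(),robot.read_qpos())
f=lambda n:cv2.resize(cv2.imread(f"pics/{n}.png"),(400,300),interpolation=cv2.INTER_AREA)
cv2.imwrite("pics/w12.png",np.hstack([f("w1"),f("w2")]))
E
```

```text
[[ 0.002 -0.962 -0.274  0.074]
 [ 1.     0.002  0.    -0.   ]
 [ 0.    -0.274  0.962 -0.157]
 [ 0.     0.     0.     1.   ]]
3.3917 [ 4.01094248e+01  6.96161346e+00 -7.77675404e+00  6.52444298e-03
 -7.52687209e+01 -1.40165435e+02]
```

View pics/w12.png

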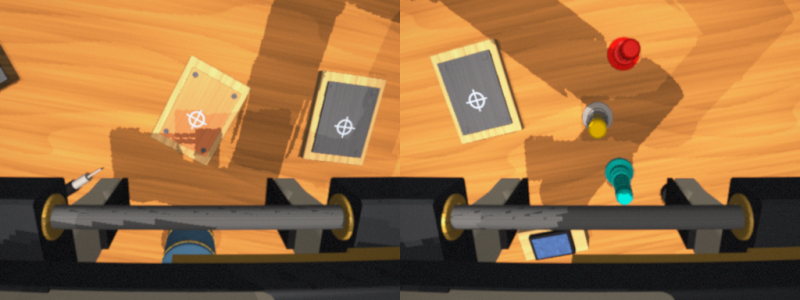

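Left half: copper cross at (197,119). Right half: yellow top at (598,129) with its foot above it at (597,112). I'll enlarge both.

```bash
python3 - <<'E'
from h import *
c=lambda n,u,v:cv2.resize(cv2.imread(f"pics/{n}.png")[v-40:v+40,u-40:u+40],(400,400),interpolation=cv2.INTER_CUBIC)
cv2.imwrite("pics/w12c.png",np.hstack([c("w1",252,152),c("w2",253,155)]))
E
```

```text
(no output)
```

View pics/w12c.png

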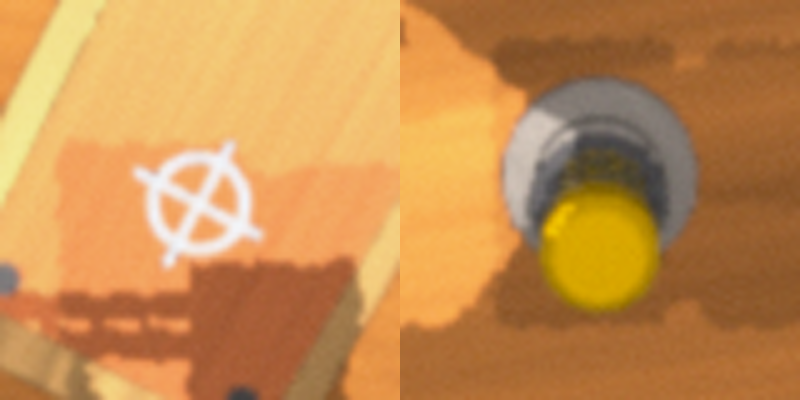

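The cross centre is at crop (199,203). The punch top is at (600,249) and its foot is centred near (600,174).

```bash
python3 - <<'E'
from h import *
print(onz("w1",251.4,152.2,.024),at("w1",251.4,152.2))
print(onz("w2",252.6,164.4,.11),at("w2",252.6,164.4),onz("w2",252.6,149.4,.010))
E
```

```text
[ 0.48816308 -0.24169233  0.024     ] [ 0.48814873 -0.24169462  0.02408514]
[0.52056355 0.18981458 0.11      ] [0.52090434 0.18975555 0.1083344 ] [0.52133349 0.18970677 0.01      ]
```

```bash
python3 - <<'E'
from h import *
p=[.5208,.1898]
R=down(80)
robot.goto(p+[.17],R)
robot.servo_line(p+[.057],speed=.1)
print(robot.read_force(),robot.read_position())
robot.move_gripper(0.0)
print(robot.read_grip_width()*88,robot.read_finger_force(),robot.read_force())
robot.servo_line(p+[.17],speed=.1)
shot("wrist","w3"); shot("side","side3"); print(robot.read_t(),robot.read_force(),robot.read_position(),robot.read_grip_width()*88)
f=lambda n:cv2.resize(cv2.imread(f"pics/{n}.png"),(400,300),interpolation=cv2.INTER_AREA)
cv2.imwrite("pics/w3s.png",np.hstack([f("w3"),cv2.resize(cv2.imread("pics/side3.png")[150:300,150:350],(400,300))]))
E
```

```text
[-0.19809159  0.72621104  0.33780307] [0.5211885  0.19007905 0.05761674]
25.919020205670304 29.999383985996246 [-0.59072108 -0.67944612  0.64218962]
7.6417 [-0.60929243  0.69082834 -3.13548053] [0.52045377 0.18958821 0.16923288] 25.38061569080169
```

View pics/w3s.png

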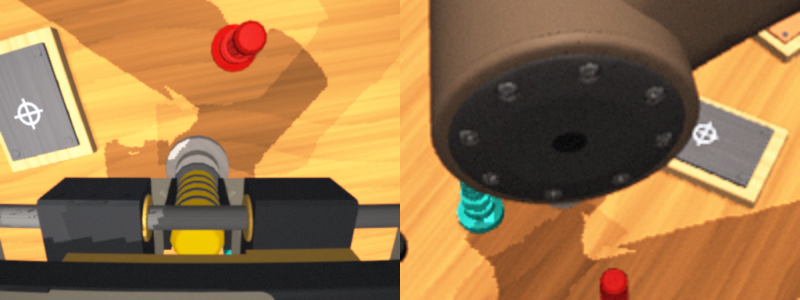

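Held upright, gripped at 26 mm. Next I check the foot's offset in the grip, then carry high to above the copper cross.

```bash
python3 - <<'E'
from h import *
print(onz("w3",197.5*1.28,168*1.28,.1215))
robot.servo_line([.5205,.1896,.25],speed=.15)
for a in (80,100,60): print(a,robot.ik([.488,-.242,.25],down(a)))
robot.goto([.488,-.2417,.25],down(100))
robot.servo_line([.488,-.2417,.13],speed=.1)
shot("wrist","w4"); print(robot.read_t(),robot.read_position(),robot.read_force(),robot.read_grip_width()*88)
a=cv2.imread("pics/w4.png")[110:310,130:390];cv2.imwrite("pics/w4c.png",cv2.resize(a,(780,600),interpolation=cv2.INTER_CUBIC))
E
```

```text
[0.52169232 0.18968343 0.1215    ]
80 [ -5.7601831    7.39990443 -13.76024677   0.         -68.83984881
 -94.2398169 ]
100 [ -5.7601831    7.39990443 -13.76024677   0.         -68.83984881
 -74.2398169 ]
60 [  -5.7601831     7.39990443  -13.76024677    0.          -68.83984881
 -114.2398169 ]
11.3167 [ 0.48846704 -0.24179167  0.13068632] [-0.48297047  0.75191438 -3.11844341] 25.580934270469115
```

View pics/w4c.png

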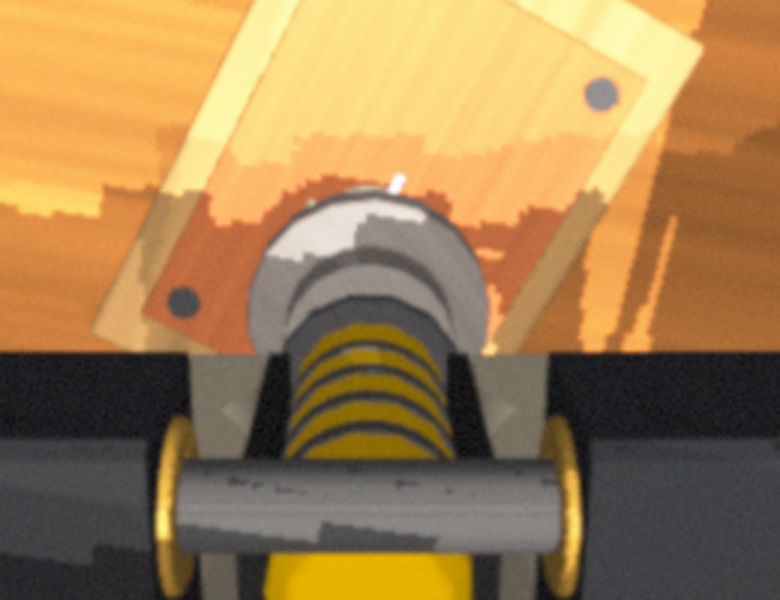

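Copper blank (orange) is below and the foot is centred over the cross, whose arm tips show at (398,183). Lowering with the force watched, then pressing.

```bash
python3 - <<'E'
from h import *
p=[.488,-.2417]
robot.servo_line(p+[.084],speed=.08)
z=.084; zc=None; f0=robot.read_force()[2]
while z>.060:
    z-=.001
    robot.servo_line(p+[z],speed=.02)
    f=robot.read_force()[2]-f0; zz=robot.read_position()[2]
    print(round(z,4),round(zz,4),round(f,2))
    if f>26: break
print(robot.read_t(),robot.read_force(),robot.read_grip_width()*88)
E
```

```text
0.083 0.0834 0.77
0.082 0.082 0.91
0.081 0.081 2.04
0.08 0.0806 9.5
0.079 0.0797 12.37
0.078 0.0789 13.5
0.077 0.078 13.8
0.076 0.0769 12.22
0.075 0.0757 10.89
0.074 0.0745 8.69
0.073 0.0731 6.0
0.072 0.0716 0.93
0.071 0.0706 1.13
0.07 0.0698 1.32
0.069 0.069 0.16
0.068 0.0688 9.71
0.067 0.0688 17.98
0.066 0.0687 28.98
16.5417 [-8.62150442  5.52036242 24.86828721] 25.90872767729332
```

It snapped: the force peaked at 13.8 N, collapsed by 9 mm, then met a hard stop at 12 mm. Unload, release, withdraw and check.

```bash
python3 - <<'E'
from h import *
p=[.488,-.2417]
robot.servo_line(p+[.069],speed=.02); robot.dwell(.2); print(robot.read_force())
robot.move_gripper(1.0)
robot.servo_line(p+[.12],speed=.06)
robot.servo_line(p+[.30],speed=.15)
robot.dwell(.3)
shot("wrist","w5"); shot("scene","s5"); print(robot.read_t(),robot.read_force())
c=lambda n,u,v:cv2.resize(cv2.imread(f"pics/{n}.png")[v-50:v+50,u-50:u+50],(400,400),interpolation=cv2.INTER_CUBIC)
cv2.imwrite("pics/w5c.png",np.hstack([c("w5",252,152),c("s5",183,130)]))
E
```

```text
[-0.57843307 -0.02164169  0.55361285]
20.925 [-0.27389264 -0.51913292  0.22853631]
```

View pics/w5c.png

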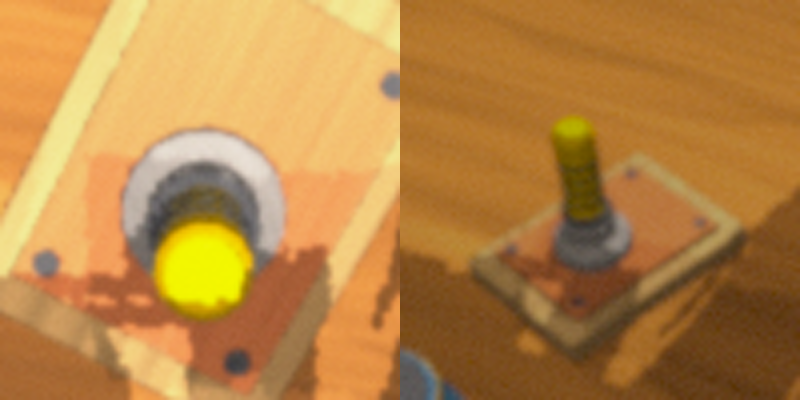

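The punch stands on the copper blank, covering the cross, with its foot near crop (203,208) and its top at (204,268). I'll check the numbers before handing in.

```bash
python3 - <<'E'
from h import *
print(onz("w5",252.4,153.6,.034),at("w5",252.6,168.6),onz("w5",252.6,168.6,.122), "cross .4882 -.2417")
E
```

```text
[ 0.48794348 -0.241586    0.034     ] [ 0.48787298 -0.24139742  0.12079897] [ 0.48761358 -0.24144449  0.122     ] cross .4882 -.2417
```

The foot is within 1 mm of the cross, and the top is at 0.121 m (0.122 expected fired, 0.134 unfired).

```bash
python3 -c "
from rig import robot
print(robot.job_done())"
```

```text
the job is handed in; nothing more can be done
None
```

The yellow punch stands upright within about 1 mm of the copper blank's white cross with its sleeve snapped down and staying down; the arm stayed clear of the blue vase, and I handed the job in at about 21 s.

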